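Release the spring catch of the colour chest with a dowel

ROBOT

A 7-joint arm with a two-finger parallel gripper is mounted at the origin on the work surface. World frame = base frame: x ahead of the robot, y to its left, z up, the work surface at z = 0. Lengths are in m, angles in degrees, forces in N, time in s.
With the tool pointing down it reaches from about 0.425 to 1.025 m from the base axis. Payload 9.4 kg.
Tool frame: the origin (TCP) lies between the finger pads; the fingertips stand ctrl.tips_ahead ahead of it and the grasp point (between the pads) lies 8 mm behind it (ctrl.tips_ahead is the distance from the TCP to the fingertips, in m); z points along the fingers, y is the line along which they close (so a half turn about z gives the same grasp; the last joint's range is limited). The gripper opens to 85 mm and grips with 20 to 120 N. Pads are 22 mm wide; open, the fingers measure 114 mm over their backs; the gripper's body (76 mm by 85 mm) begins 54 mm behind the grasp point. The pads swing forward as they close: fully open they stand 13 mm farther back than shut.
Start: joints at [-69.998, 34.337, -0.143, 91.639, 0.103, 54.024, -4.572], TCP at [0.299, 0.66, 0.242] pointing down, gripper open.
Joint ranges: [-147.43, 147.43], [-19.82, 112.94], [-74.19, 73.91], [6.32, 146.72], [-59.91, 239.91], [6.04, 106.73], [-150.56, 150.56]. Speed limits (degrees/s): [127.2, 127.2, 172.46, 172.46, 180, 180, 180].

INTERFACE

Orientations are given as a 3x3 rotation matrix whose columns are the frame's x, y, z axes.
In Python, from cell import telemetry, viewer, ticket, ctrl gives the robot as it stands.
- The arm moves only by the tool step_arm, never from a script. Its argument "commands" is a list of rows, each a list of 7 numbers: the gripper's target within -1 to 1 (fully open at 1, half-way at 0, shut at -1), then the shift along the world's x, y, z in mm, then the turn, a rotation vector about the world's x, y, z in degrees. A call has 1 to 12 rows; each row shifts and turns the commanded pose from where the row before left it; what a row does not reach is not made up. A row lasts 1/8 s, in which the tool goes at most 62.5 mm and 10.7 degrees, less where a joint would pass 70% of its speed; a pose out of reach is approached as far as the arm can. A call is refused whole if a number of a shift passes 62.5 or a number of a turn 10.7, either way. A call with a gripper value outside its range is refused whole. The fingers move at their own pace and stop on an object; "force" is the grip in N (left out, the last holds). Time passes only in rows, so rows that do not move let the fingers close. It gives the time, the measured TCP pose, the force, the opening and the grip force at its end, in the units of the state.
- telemetry.sense(): the state, without advancing time (a new reading comes with each control period).
- viewer.grab_frame(name): name is "scene" or "top"; returns the picture (480x640x3 uint8, red, green, blue); there is no depth.
- viewer.camera_params(name): a dict with "camera_matrix" (3x3 intrinsics, pixels), "R" (3x3) and "t" (3): a world point X has camera coordinates R X + t. Camera axes: x right, y down, z forward; pixel columns grow to the right and rows downward; lengths in m; the calibration is good to about 2 mm. A picture is of the moment at which its call begins. camera_params takes no time and is no camera call.
- ticket.sign_off(): hands the job in; it is judged then, once.
The state is a dict: "time": time; "joint_pos": joint angles; "joint_velocities": joint speeds; "tau": joint torques, N m; "tool_pos": TCP position; "tcp_rot": TCP orientation; "ft_force": force on the tool from outside, world axes, zero at the start; "ft_torque": the same for the moment, N m; "finger_gap": finger opening in m; "grasp_force": force on a finger pad.
Only numpy, scipy, OpenCV 4.12 (cv2) and the standard library are available. Lean on these libraries where they do the work, as an engineer would, in place of code of your own. Each camera call takes 0.05 s, during which the arm holds its last target. There are 200 camera calls.

TASK

The lid of the small wooden colour chest is held by a spring catch behind one of the three small holes in its front, and nobody can see which; behind the other two stand glass bottles. With the loose dowel, feel gently through the holes for the one that gives, without shoving a bottle back, and push the catch in until the lid pops up. Then swing the lid right back so that it stays open, lay the dowel back in the cradles of its rest, and leave the other things on the table where they are.

Things in the scene. Friction and masses are not known exactly. Their poses are not given: they have to be found in the camera images.
- chest: pale wooden box fixed to the table, 140 mm deep (x), 260 wide (y), 105 high plus an 8 mm lid without handle. Origin: centre of its underside. Its front wall (8 mm thick, outer face at x = -70 mm) looks towards its -x, roughly at the robot; three equal 16 mm round holes. Hidden behind one is the black catch, behind each of the others a black glass bottle, all 18 mm in from the wall's outer face
- hole_left (a point): centre of the hole at the chest's +y, on the outer face of the front wall, 60 mm above the table; a rod goes in along the chest's +x
- hole_middle (a point): the same for the middle hole, 70 mm from the first, at the middle of the wall
- hole_right (a point): the same for the hole at the chest's -y, 70 mm on the other side of the middle one
- lid_hinge (a point): middle of the lid's hinge line, along the chest's y, at the chest's back upper edge (70 mm behind its centre, 105 mm high)
- lid_edge (a point): middle of the lid's free front edge, 142 mm from the hinge. Along this edge, on the lid's upper side, sit three dark rivet heads of 12 mm, one straight above each hole
- lid (a joint): angle of the lid, rad: 0 shut, 1.57 upright, 1.85 at its stop, leaning back. 264 mm wide, 8 mm thick, 0.22 kg, hinged at the chest's back. Once the catch lets go a spring pin lifts it to about 0.4; past upright it stays open by its weight. A steel keeper bar hangs 25 mm below it, 10 to 16 mm in from the front wall's outer face
- catch (a joint): how far the spring catch is pushed in, m: 0 at rest, lets the lid go at about 0.008, hard stop at 0.013; takes 3 N to start and about 6 N at the release, and springs back when let go
- bottle1 (a joint): how far one of the two hidden bottles has been shoved back, m; it stands tight and yields only to about 12 N, then slides and stays
- bottle2 (a joint): the same for the other hidden bottle
- dowel: loose round stick of pale wood, 10 mm thick, 240 mm long, 15 g, both ends alike, lying level on its rest. Origin: its middle; x along its length
- dowel_a (a point): one end of the dowel (its -x end)
- dowel_b (a point): the other end of the dowel
- rest: wooden dowel rest fixed to the table: a 170 x 70 x 6 mm foot with two V cradles 70 mm either side of its middle along its x, each 12 mm thick, 52 wide (y), up to 42 high, sides at 30 degrees. Origin: centre of its underside. A dowel in the V's lies along x over the centre line, its axis 33 mm above the table, 128 mm free between the cradles
- bowl: white ceramic bowl, 120 mm across, 50 mm high, loose. Origin: centre of its underside
- pot1: blue paint bottle, 42 mm thick, 85 mm high, loose, beside the chest. Origin: centre of its underside
- pot2: green paint bottle, 42 mm thick, 85 mm high, loose, beside the chest. Origin: centre of its underside
- brush_jar: glass jar 70 mm across and 100 mm high with brushes standing up to 225 mm, loose. Origin: centre of its underside
- cup: ceramic mug, 76 mm across, 85 mm high, loose. Origin: centre of its underside
- saucer: low white dish, 90 mm across, 15 mm high, loose, on the table in front of the chest. Origin: centre of its underside
Mind the look-alikes: they are no part of the job. What is meant by the rest is not orange, and is the larger of those in its own colour.

How it is judged:
By the outcome, as a careful person would: the job done as asked, in the order asked, and still so for the second after the job is handed in, with the robot touching nothing.
It also fails if it takes over 61 s, if anything falls off the work surface, if the arm or the gripper's body presses on something with over 40 N, if the wrist force passes 120 N, or if a joint passes its speed limit or range.

## Working session

There is one attempt and no reset: what is moved stays moved. The work goes in short steps, Python scripts to look and compute and a tool call to move; the robot and the scene stay as the last step left them, time stands still between calls to the robot, and variables do not carry over. Pictures are saved under pics/ and viewed, at most 10 in all, crops included, and the job is handed in when it is done.

Besides the shell and the picture viewer there is one more tool, called after "Request:" in YAML: its name, and indented under it one key for each argument. step_arm: Moves the arm, as the interface text tells. Its arguments: {"type":"object","properties":{"commands":{"type":"array"},"force":{"type":"number"}},"required":["commands"]}

```bash
ls; mkdir -p pics; python3 - <<'E'
from cell import telemetry, viewer, ticket, ctrl
import cv2
for n in("scene","top"):
    cv2.imwrite(f"pics/{n}0.png",viewer.grab_frame(n)[:,:,::-1])
    p=viewer.camera_params(n);print(n,p)
s=telemetry.sense();print(s,ctrl.tips_ahead)
E
```

```text
pics
scene {'camera_matrix': array([[522.5191765 ,   0.        , 335.74287994],
       [  0.        , 522.5191765 , 225.63041048],
       [  0.        ,   0.        ,   1.        ]]), 'R': array([[ 0.73896107,  0.67365156, -0.01140667],
       [ 0.57794672, -0.64249768, -0.50316431],
       [-0.34628618,  0.36522639, -0.86411548]]), 't': array([-0.38483753, -0.24676296,  1.53612204])}
top {'camera_matrix': array([[569.64187116,   0.        , 315.34610342],
       [  0.        , 569.64187116, 240.47301975],
       [  0.        ,   0.        ,   1.        ]]), 'R': array([[-3.06717921e-04, -9.99645653e-01, -2.66171802e-02],
       [-9.87737827e-01,  4.45836140e-03, -1.56058030e-01],
       [ 1.56121400e-01,  2.62429299e-02, -9.87389192e-01]]), 't': array([0.02166722, 0.52705249, 1.23711293])}
{'time': 0.1, 'joint_pos': array([-69.99948756,  34.38134941,  -0.14675544,  91.67730282,
         0.10330949,  54.02444672,  -4.57076999]), 'joint_velocities': array([-0.05376269, -0.09591757,  0.05006208, -0.0153325 ,  0.00302655,
       -0.06105649, -0.04156693]), 'tau': array([ 4.99799877e-03, -7.77988672e+01,  1.56976718e+00, -2.58626944e+01,
        1.26551694e-02,  5.44507639e-03, -1.83736495e-05]), 'tool_pos': array([0.29927234, 0.6598875 , 0.24147923]), 'tcp_rot': array([[-9.10760414e-01,  4.12934908e-01, -4.80371360e-04],
       [ 4.12935168e-01,  9.10759398e-01, -1.36610613e-03],
       [-1.26610179e-04, -1.44255761e-03, -9.99998951e-01]]), 'ft_force': array([0.1061876 , 0.36610891, 0.79122052]), 'ft_torque': array([-0.08030328,  0.00676258, -0.07172901]), 'grasp_force': 0.0, 'finger_gap': 0.0853340439883659} 0.011
```

View pics/scene0.png

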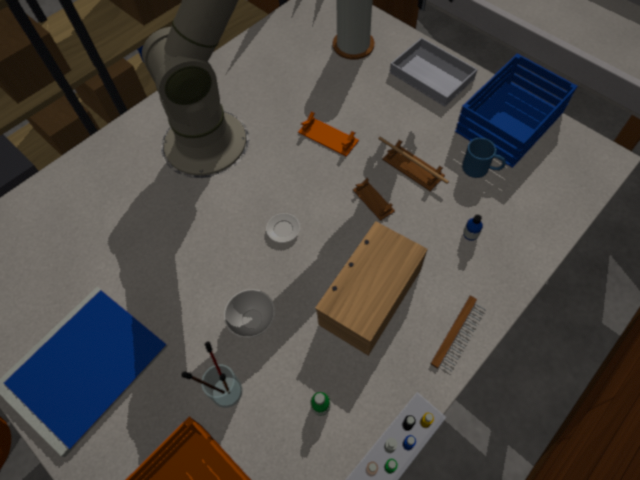

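View pics/top0.png

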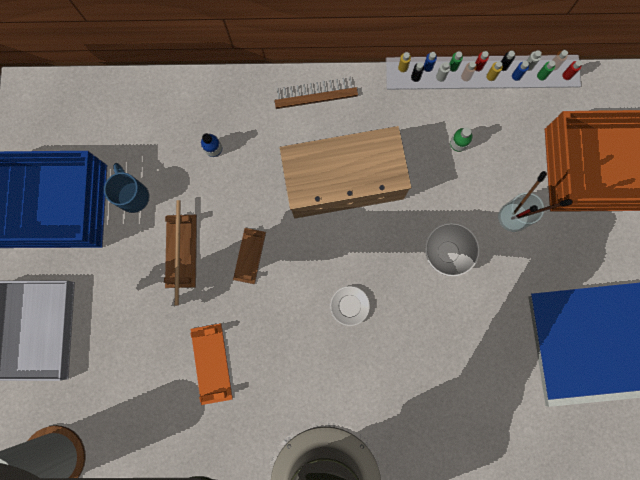

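The top view shows the dowel (178,201)–(177,304) on the larger brown rest. The chest is around (345,172), with rivets at about (318,199), (350,193) and (382,187). I'll enlarge both.

```bash
cat > h.py <<'E'
import numpy as np
from cell import telemetry, viewer, ticket, ctrl
import cv2
def ray(n,u,v):
    p=viewer.camera_params(n);R,t=p["R"],p["t"]
    return -R.T@t, R.T@np.linalg.inv(p["camera_matrix"])@[u,v,1]
def atz(n,u,v,z):
    c,d=ray(n,u,v);return c+d*(z-c[2])/d[2]
def proj(n,X):
    p=viewer.camera_params(n);q=p["camera_matrix"]@(p["R"]@np.array(X)+p["t"]);return q[:2]/q[2]
def crop(n,x0,y0,w,h,k):
    f=viewer.grab_frame(n)[:,:,::-1];return cv2.resize(f[y0:y0+h,x0:x0+w],None,fx=k,fy=k,interpolation=cv2.INTER_CUBIC)
def st():
    s=telemetry.sense();print("t",s["time"],"q",s["joint_pos"].round(1),"p",s["tool_pos"].round(4),"F",s["ft_force"].round(1),"T",s["ft_torque"].round(2),"gap",s["finger_gap"].round(4),"gf",s["grasp_force"]);print(s["tcp_rot"].round(3))
E
python3 - <<'E'
from h import *
a=crop("top",275,120,140,100,4)
b=crop("top",150,190,60,125,4)
im=np.zeros((500,800,3),np.uint8);im[:400,:560]=a;im[:500,560:]=b
cv2.imwrite("pics/c1.png",im)
a=crop("scene",300,130,150,225,2.6);cv2.imwrite("pics/c2.png",a)
E
```

```text
(no output)
```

View pics/c1.png

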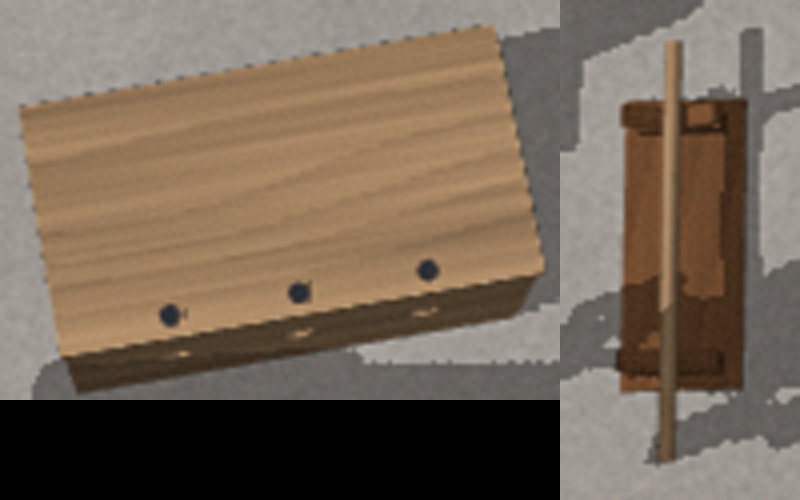

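View pics/c2.png

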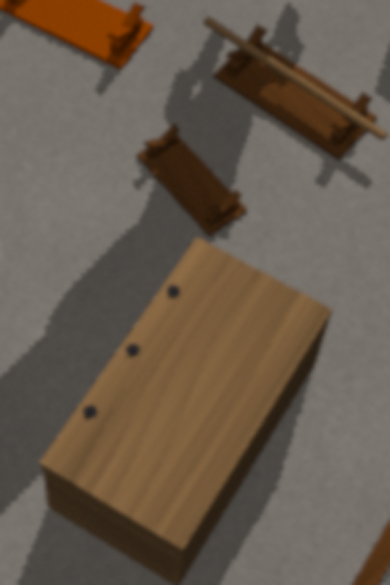

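```bash
python3 - <<'E'
from h import *
A=lambda c,z:atz("top",(c[0]+.5)/4-.5+275,(c[1]+.5)/4-.5+120,z)
B=lambda c,z:atz("top",(c[0]-560+.5)/4-.5+150,(c[1]+.5)/4-.5+190,z)
L=np.array([A(c,.113) for c in [(20,105),(495,26),(543,272),(62,357)]])
for i in range(4): print(L[i].round(4),np.linalg.norm(L[i]-L[i-1]).round(4))
Rv=np.array([A(c,.115) for c in [(170,315),(300,293),(428,270)]]);print(Rv.round(4))
yd=(L[0]-L[1]+L[3]-L[2]);yaw=np.arctan2(-yd[0],yd[1]);d2=Rv[0]-Rv[2];d3=(L[0]-L[3]+L[1]-L[2])
print("yaw",np.degrees([yaw,np.arctan2(-d2[0],d2[1]),np.arctan2(d3[1],d3[0])]), "mid",L.mean(0))
for c,z in [((674,42),.035),((668,461),.035)]: print("dow",B(c,z))
for c in [(624,102),(746,98),(742,390),(620,390)]: print("foot",B(c,.006))
# scene: dowel ends and rivets
S=lambda c,z:atz("scene",(c[0]+.5)/2.6-.5+300,(c[1]+.5)/2.6-.5+130,z)
print("scene dow",S((209,21),.035),S((383,134),.035))
for c in [(174,292),(133,350),(90,412)]: print("riv",S(c,.115))
for c in [(330,312),(181,548),(42,464),(199,238)]: print("lid",S(c,.113))
for n,u,v,z in [("top",350,305,.015),("top",452,250,.05),("top",521,210,.1),("top",461,138,.085),("top",210,145,.085),("top",127,192,.085),("top",248,256,.02)]: print(atz(n,u,v,z).round(3))
E
```

```text
[0.7249 0.0963 0.113 ] 0.1424
[ 0.7672 -0.1625  0.113 ] 0.2623
[ 0.6294 -0.1849  0.113 ] 0.1396
[0.5845 0.0725 0.113 ] 0.2613
[[ 0.6067  0.0146  0.115 ]
 [ 0.6183 -0.0549  0.115 ]
 [ 0.6304 -0.1234  0.115 ]]
yaw [9.59321935 9.76183647 9.44241803] mid [ 0.67649876 -0.04467521  0.113     ]
dow [0.62342858 0.33591641 0.035     ]
dow [0.38405646 0.3302973  0.035     ]
foot [0.59441301 0.37201201 0.006     ]
foot [0.59638575 0.30024396 0.006     ]
foot [0.42574828 0.29699344 0.006     ]
foot [0.4259108 0.367411  0.006    ]
scene dow [0.39113668 0.33062215 0.035     ] [0.62261696 0.33543007 0.035     ]
riv [0.60873081 0.01342661 0.115     ]
riv [ 0.61979222 -0.05508698  0.115     ]
riv [ 0.63158735 -0.12438173  0.115     ]
lid [0.72552258 0.09255162 0.113     ]
lid [ 0.76768108 -0.16277327  0.113     ]
lid [ 0.63294944 -0.18620575  0.113     ]
lid [0.58819297 0.07306705 0.113     ]
[ 0.384 -0.057  0.015]
[ 0.503 -0.282  0.05 ]
[ 0.582 -0.421  0.1  ]
[ 0.749 -0.304  0.085]
[0.738 0.255 0.085]
[0.631 0.437 0.085]
[0.495 0.175 0.02 ]
```

Request:
step_arm:
  commands:
    - [1,27,-41,-15,0,0,3.2]
    - [1,27,-41,-15,0,0,3.2]
    - [1,27,-41,-15,0,0,3.2]
    - [1,27,-41,-15,0,0,3.2]
    - [1,27,-41,-15,0,0,3.2]
    - [1,27,-41,-15,0,0,3.2]
    - [1,27,-41,-15,0,0,3.2]
    - [1,26,-40,-15,0,0,3.3]
    - [1,0,0,0,0,0,0]
    - [1,0,0,0,0,0,0]
  force: 60

```text
time: 1.5
tool_pos: [0.5144, 0.3336, 0.1223]
tcp_rot: [[-1.0, -0.022, -0.0], [-0.022, 1.0, 0.0], [0.0, 0.0, -1.0]]
ft_force: [0.4, 1.3, 0.8]
finger_gap: 0.0855
grasp_force: 0.0
```

```bash
python3 -c "
from h import *
st()"
```

```text
Traceback (most recent call last):
  File "h.py", line 14, in st
    s=telemetry.sense();print("t",s["time"],"q",s["joint_pos"].round(1),"p",s["tool_pos"].round(4),"F",s["ft_force"].round(1),"T",s["ft_torque"].round(2),"gap",s["finger_gap"].round(4),"gf",s["grasp_force"]);print(s["tcp_rot"].round(3))
                                                                                                                                                                ^^^^^^^^^^^^^^^^^^^^^
AttributeError: 'float' object has no attribute 'round'
```

Request:
step_arm:
  commands:
    - [1,0,0,-40,0,0,0]
    - [1,0,0,-40,0,0,0]
    - [1,0,0,-17,0,0,0]
    - [1,0,0,0,0,0,0]
    - [-1,0,0,0,0,0,0]
    - [-1,0,0,0,0,0,0]
    - [-1,0,0,0,0,0,0]
    - [-1,0,0,0,0,0,0]
    - [-1,0,0,0,0,0,0]
    - [-1,0,0,0,0,0,0]
    - [-1,0,0,0,0,0,0]
  force: 60

```text
time: 2.88
tool_pos: [0.5148, 0.3339, 0.0258]
tcp_rot: [[-1.0, -0.023, 0.001], [-0.023, 1.0, 0.001], [-0.001, 0.001, -1.0]]
ft_force: [-0.5, 1.6, 6.6]
finger_gap: 0.008
grasp_force: 58.6
```

Request:
step_arm:
  commands:
    - [-1,0,0,30,0,0,0]
    - [-1,0,0,45,0,0,0]
    - [-1,0,0,45,0,0,0]
    - [-1,-5,-50,0,0,0,1]
    - [-1,-5,-50,0,0,0,1]
    - [-1,-5,-50,0,0,0,1]
    - [-1,-5,-50,0,0,0,1]
    - [-1,-5,-50,0,0,0,1]
    - [-1,-5,-50,0,0,0,1.1]
    - [-1,-5,-50,0,0,0,1.1]
    - [-1,-4,-63,0,0,0,1.1]

```text
out of range; nothing moved
```

Request:
step_arm:
  commands:
    - [-1,0,0,30,0,0,0]
    - [-1,0,0,45,0,0,0]
    - [-1,0,0,45,0,0,0]
    - [-1,-5,-51,0,0,0,1]
    - [-1,-5,-51,0,0,0,1]
    - [-1,-5,-51,0,0,0,1]
    - [-1,-5,-52,0,0,0,1]
    - [-1,-5,-52,0,0,0,1]
    - [-1,-5,-52,0,0,0,1.1]
    - [-1,-5,-52,0,0,0,1.1]
    - [-1,-4,-52,0,0,0,1.1]
    - [-1,0,0,0,0,0,0]

```text
time: 4.38
tool_pos: [0.4742, -0.0845, 0.145]
tcp_rot: [[-0.987, -0.159, -0.001], [-0.159, 0.987, -0.002], [0.002, -0.001, -1.0]]
ft_force: [0.4, -0.1, -0.9]
finger_gap: 0.0075
grasp_force: 58.6
```

```bash
sed -i 's/s\["finger_gap"\].round(4)/s["finger_gap"]/' h.py; python3 - <<'E'
from h import *
st()
a=crop("top",275,120,140,140,4);b=crop("scene",270,170,100,140,2.4)
im=np.zeros((560,800,3),np.uint8);im[:,:560]=a;im[:336,560:]=b
cv2.imwrite("pics/c3.png",im)
E
```

```text
t 4.375 q [ 13.8  27.3 -14.5 127.5  14.9  26.8  86.7] p [ 0.4742 -0.0845  0.145 ] F [ 0.4 -0.1 -0.9] T [ 0.03  0.06 -0.  ] gap 0.007488890576715665 gf 58.64679515361786
[[-0.987 -0.159 -0.001]
 [-0.159  0.987 -0.002]
 [ 0.002 -0.001 -1.   ]]
```

View pics/c3.png

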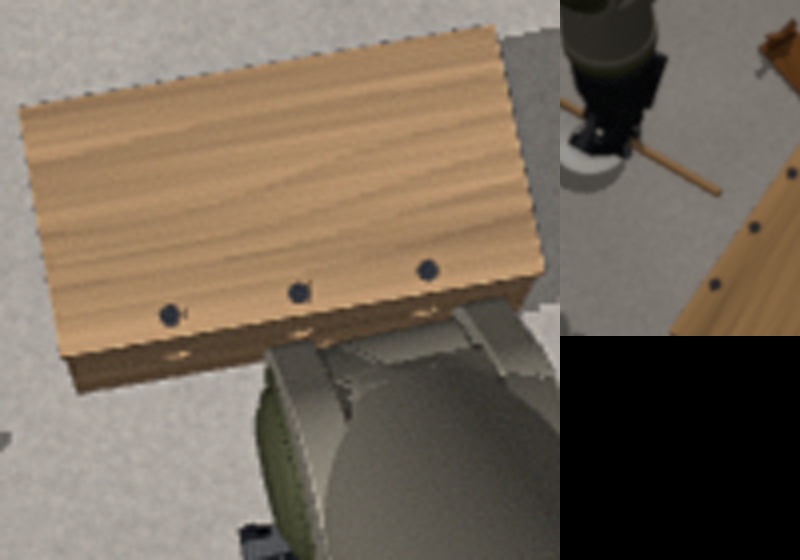

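```bash
python3 - <<'E'
from h import *
s=((719-560+.5)/2.4-.5+270,(191+.5)/2.4-.5+170); m=((640-560+.5)/2.4-.5+270,(143+.5)/2.4-.5+170)
b=((565-560+.5)/2.4-.5+270,(102+.5)/2.4-.5+170)
t=((322+.5)/4-.5+275,(343+.5)/4-.5+120)
for z in(.145,.150,.155,.16): print(z,atz("scene",*s,z).round(4),atz("scene",*m,z).round(4),atz("scene",*b,z).round(4),atz("top",*t,z).round(4))
# expected tip from tcp
e=np.array([.987,.159,0]);p=np.array([.4742,-.0845,.153]);print(p+e*.110, proj("scene",p+e*.11),s,proj("top",p+e*.11),t)
E
```

```text
0.145 [ 0.5789 -0.0606  0.145 ] [ 0.4867 -0.0731  0.145 ] [ 0.3989 -0.0892  0.145 ] [ 0.5842 -0.065   0.145 ]
0.15 [ 0.5807 -0.0625  0.15  ] [ 0.4889 -0.0749  0.15  ] [ 0.4016 -0.091   0.15  ] [ 0.5831 -0.0648  0.15  ]
0.155 [ 0.5825 -0.0644  0.155 ] [ 0.4912 -0.0768  0.155 ] [ 0.4042 -0.0927  0.155 ] [ 0.582  -0.0646  0.155 ]
0.16 [ 0.5843 -0.0663  0.16  ] [ 0.4934 -0.0786  0.16  ] [ 0.4069 -0.0945  0.16  ] [ 0.5809 -0.0644  0.16  ]
[ 0.58277 -0.06701  0.153  ] [335.26377111 250.52953835] (335.95833333333337, 249.29166666666669) [356.25518566 205.21310407] (355.125, 205.375)
```

Request:
step_arm:
  commands:
    - [-1,0,3.4,-34,0,0,0.5]
    - [-1,0,0,-30,0,0,0]
    - [-1,0,0,-30,0,0,0]
    - [-1,0,0,0,0,0,0]
    - [-1,0,0,0,0,0,0]

```text
time: 5.1
tool_pos: [0.4758, -0.0753, 0.0519]
tcp_rot: [[-0.984, -0.177, 0.0], [-0.177, 0.984, 0.0], [-0.0, 0.0, -1.0]]
ft_force: [-0.3, 0.3, 0.1]
finger_gap: 0.0079
grasp_force: 58.7
```

```bash
python3 - <<'E'
from h import *
st()
f=np.array([-.1676,.986,0]);h=np.array([.6095,-.0565,.06])
for k in(1,0,-1):
    q=proj("top",h+f*.07*k); print("hole crop px",(q-[275,120]+.5)*4-.5)
a=crop("top",315,175,70,60,8);b=crop("scene",270,170,100,140,2.4)
im=np.zeros((480,800,3),np.uint8);im[:,:560]=a;im[:336,560:]=b
cv2.imwrite("pics/c4.png",im)
E
```

```text
t 5.1 q [  7.5  37.   -7.6 131.   20.5  13.   81.6] p [ 0.4758 -0.0753  0.0519] F [-0.3  0.3  0.1] T [ 0.   -0.01  0.02] gap 0.00790512740247485 gf 58.655827045440674
[[-0.984 -0.177  0.   ]
 [-0.177  0.984  0.   ]
 [-0.     0.    -1.   ]]
hole crop px [176.09373529 353.12584055]
hole crop px [299.72506544 331.81089763]
hole crop px [423.35244245 310.49663626]
```

View pics/c4.png

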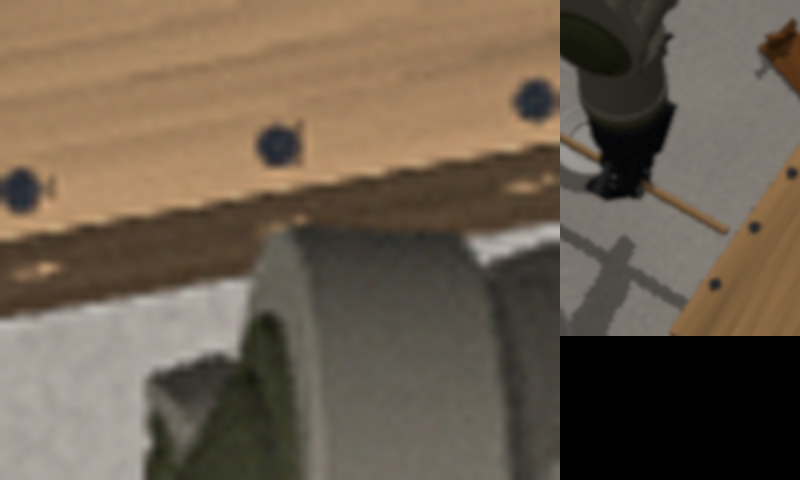

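```bash
python3 - <<'E'
from h import *
st()
s=((726-560+.5)/2.4-.5+270,(232+.5)/2.4-.5+170);b=((566-560+.5)/2.4-.5+270,(140+.5)/2.4-.5+170)
for z in(.058,.06,.062):
  P,Q=atz("scene",*s,z),atz("scene",*b,z); d=P-Q; print(z,P.round(4),Q.round(4),np.degrees(np.arctan2(d[1],d[0])))
p=np.array([.4758,-.0753,.06]);e=np.array([.984,.177,0]);print(p+.11*e,proj("scene",p+.11*e),s)
E
```

```text
t 5.2 q [  7.6  36.9  -7.6 131.   20.5  13.   81.6] p [ 0.4761 -0.0759  0.0524] F [-1.1 -0.1 -0.1] T [ 0.    0.01 -0.01] gap 0.007843402940157604 gf 58.65600228309631
[[-0.984 -0.176  0.002]
 [-0.176  0.984  0.   ]
 [-0.002 -0.    -1.   ]]
0.058 [ 0.5841 -0.0573  0.058 ] [ 0.3873 -0.0906  0.058 ] 9.603338099102936
0.06 [ 0.5848 -0.058   0.06  ] [ 0.3883 -0.0913  0.06  ] 9.603338099102931
0.062 [ 0.5855 -0.0587  0.062 ] [ 0.3893 -0.0919  0.062 ] 9.603338099102933
[ 0.58404 -0.05583  0.06   ] [339.24290667 265.580932  ] (338.875, 266.375)
```

Request:
step_arm:
  commands:
    - [-1,0,-3.2,0,0,0,-0.4]
    - [-1,0,0,0,0,0,0]
    - [-1,7.9,1.3,0,0,0,0]
    - [-1,7.9,1.4,0,0,0,0]
    - [-1,5,0.8,0,0,0,0]
    - [-1,4,0.7,0,0,0,0]
    - [-1,4,0.7,0,0,0,0]
    - [-1,3,0.5,0,0,0,0]
    - [-1,0,0,0,0,0,0]

```text
time: 6.32
tool_pos: [0.5074, -0.0741, 0.0513]
tcp_rot: [[-0.986, -0.169, 0.0], [-0.169, 0.986, 0.0], [-0.0, 0.0, -1.0]]
ft_force: [-0.4, 0.5, -0.4]
finger_gap: 0.0077
grasp_force: 58.7
```

Request:
step_arm:
  commands:
    - [-1,3,0.5,0,0,0,0]
    - [-1,3,0.5,0,0,0,0]
    - [-1,3,0.5,0,0,0,0]
    - [-1,0,0,0,0,0,0]

```text
time: 6.82
tool_pos: [0.5166, -0.0726, 0.0513]
tcp_rot: [[-0.986, -0.169, 0.0], [-0.169, 0.986, 0.0], [-0.0, 0.0, -1.0]]
ft_force: [0.5, -1.1, -0.6]
finger_gap: 0.0078
grasp_force: 58.7
```

Request:
step_arm:
  commands:
    - [-1,1,0.2,0,0,0,0]
    - [-1,1,0.2,0,0,0,0]
    - [-1,0,0,0,0,0,0]

```text
time: 7.2
tool_pos: [0.5183, -0.0722, 0.0513]
tcp_rot: [[-0.986, -0.169, 0.0], [-0.169, 0.986, 0.0], [-0.0, -0.0, -1.0]]
ft_force: [-0.5, -0.1, -0.0]
finger_gap: 0.008
grasp_force: 58.7
```

Request:
step_arm:
  commands:
    - [-1,1,0.2,0,0,0,0]
    - [-1,0,0,0,0,0,0]

```text
time: 7.45
tool_pos: [0.5185, -0.0722, 0.0511]
tcp_rot: [[-0.986, -0.168, -0.001], [-0.168, 0.986, -0.0], [0.001, 0.0, -1.0]]
ft_force: [-3.0, -0.1, 0.0]
finger_gap: 0.0082
grasp_force: 58.8
```

Request:
step_arm:
  commands:
    - [-1,1,0.2,0,0,0,0]
    - [-1,0,0,0,0,0,0]

```text
time: 7.7
tool_pos: [0.5186, -0.0721, 0.051]
tcp_rot: [[-0.986, -0.168, -0.003], [-0.168, 0.986, -0.001], [0.003, -0.0, -1.0]]
ft_force: [-4.5, 0.1, -0.2]
finger_gap: 0.0078
grasp_force: 58.8
```

Request:
step_arm:
  commands:
    - [-1,1,0.2,0,0,0,0]
    - [-1,0,0,0,0,0,0]

```text
time: 7.95
tool_pos: [0.5187, -0.0721, 0.0508]
tcp_rot: [[-0.986, -0.168, -0.005], [-0.168, 0.986, -0.001], [0.005, -0.0, -1.0]]
ft_force: [-6.8, -0.6, 0.6]
finger_gap: 0.0078
grasp_force: 58.8
```

Request:
step_arm:
  commands:
    - [-1,-8.9,-1.6,0,0,0,0]
    - [-1,-9.9,-1.7,0,0,0,0]
    - [-1,-9.9,-1.7,0,0,0,0]
    - [-1,0,0,0,0,0,0]
    - [-1,-4,23,0,0,0,0]
    - [-1,-4,23,0,0,0,0]
    - [-1,-3.7,23,0,0,0,0]
    - [-1,0,0,0,0,0,0]
    - [-1,0,0,0,0,0,0]
    - [-1,0,0,0,0,0,0]

```text
time: 9.2
tool_pos: [0.4811, -0.0086, 0.0513]
tcp_rot: [[-0.986, -0.167, 0.0], [-0.167, 0.986, -0.0], [-0.0, -0.0, -1.0]]
ft_force: [0.2, 0.4, -0.4]
finger_gap: 0.0081
grasp_force: 58.7
```

Request:
step_arm:
  commands:
    - [-1,4,1.6,0,0,0,0]
    - [-1,4,0.7,0,0,0,0]
    - [-1,5,0.9,0,0,0,0]
    - [-1,5,0.8,0,0,0,0]
    - [-1,4,0.7,0,0,0,0]
    - [-1,2,0.3,0,0,0,0]
    - [-1,0,0,0,0,0,0]

```text
time: 10.07
tool_pos: [0.5049, -0.0026, 0.0513]
tcp_rot: [[-0.986, -0.169, 0.0], [-0.169, 0.986, 0.0], [-0.0, 0.0, -1.0]]
ft_force: [0.7, 0.4, 0.9]
finger_gap: 0.0079
grasp_force: 58.7
```

Request:
step_arm:
  commands:
    - [-1,1,0.2,0,0,0,0]
    - [-1,1,0.2,0,0,0,0]
    - [-1,0,0,0,0,0,0]

```text
time: 10.45
tool_pos: [0.5064, -0.0024, 0.0512]
tcp_rot: [[-0.986, -0.169, -0.001], [-0.169, 0.986, -0.0], [0.001, -0.0, -1.0]]
ft_force: [-0.7, 0.2, -0.1]
finger_gap: 0.0079
grasp_force: 58.8
```

Request:
step_arm:
  commands:
    - [-1,1,0.2,0,0,0,0]
    - [-1,0,0,0,0,0,0]

```text
time: 10.7
tool_pos: [0.5071, -0.0022, 0.0511]
tcp_rot: [[-0.986, -0.169, -0.001], [-0.169, 0.986, -0.0], [0.002, -0.0, -1.0]]
ft_force: [-4.4, -0.4, 0.0]
finger_gap: 0.0076
grasp_force: 58.8
```

Request:
step_arm:
  commands:
    - [-1,1,0.2,0,0,0,0]
    - [-1,0,0,0,0,0,0]

```text
time: 10.95
tool_pos: [0.5086, -0.0019, 0.0512]
tcp_rot: [[-0.986, -0.168, -0.001], [-0.168, 0.986, -0.0], [0.001, -0.0, -1.0]]
ft_force: [-4.3, -0.1, -0.2]
finger_gap: 0.008
grasp_force: 58.8
```

Request:
step_arm:
  commands:
    - [-1,2,0.3,0,0,0,0]
    - [-1,0,0,0,0,0,0]

```text
time: 11.2
tool_pos: [0.5108, -0.0016, 0.0512]
tcp_rot: [[-0.986, -0.169, -0.0], [-0.169, 0.986, -0.0], [0.0, -0.0, -1.0]]
ft_force: [-4.4, -0.7, -0.5]
finger_gap: 0.0081
grasp_force: 58.7
```

Left is the catch: it moves at about 4.4 N. I'll push it to about 9–10 mm.

Request:
step_arm:
  commands:
    - [-1,2,0.3,0,0,0,0]
    - [-1,2,0.4,0,0,0,0]
    - [-1,2,0.3,0,0,0,0]
    - [-1,1,0.2,0,0,0,0]
    - [-1,0,0,0,0,0,0]
    - [-1,0,0,0,0,0,0]
    - [-1,0,0,0,0,0,0]

```text
time: 12.08
tool_pos: [0.5167, -0.0006, 0.0511]
tcp_rot: [[-0.986, -0.169, -0.002], [-0.169, 0.986, -0.001], [0.002, -0.0, -1.0]]
ft_force: [-7.1, -0.7, 0.9]
finger_gap: 0.0077
grasp_force: 58.8
```

```bash
python3 - <<'E'
from h import *
a=crop("top",275,110,140,150,4);b=crop("scene",290,180,100,200,2.4)
im=np.zeros((600,800,3),np.uint8);im[:,:560]=a;im[:480,560:]=b
cv2.imwrite("pics/c5.png",im)
E
```

```text
(no output)
```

View pics/c5.png

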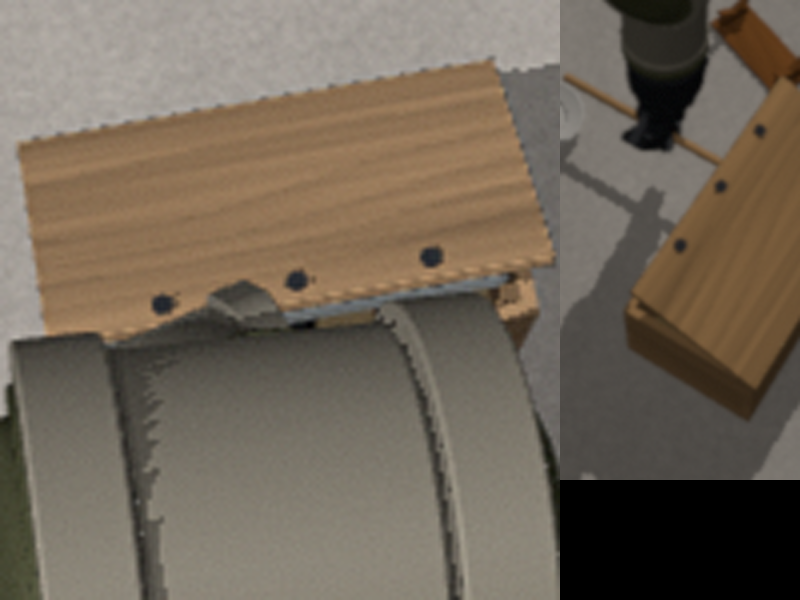

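The lid has popped up, with the grey keeper bar visible along its front edge from about (290,318) to (505,280). I'll withdraw the dowel, raise it and slide it in over the wall, under the keeper.

Request:
step_arm:
  commands:
    - [-1,-7.5,-1.3,0,0,0,0]
    - [-1,-10,-1.7,0,0,0,0]
    - [-1,-10,-1.7,0,0,0,0]
    - [-1,-10,-1.7,0,0,0,0]
    - [-1,0,0,0,0,0,0]
    - [-1,0,0,20,0,0,0]
    - [-1,0,0,20,0,0,0]
    - [-1,0,0,18,0,0,0]
    - [-1,0,0,0,0,0,0]
    - [-1,0,0,0,0,0,0]

```text
time: 13.42
tool_pos: [0.4805, -0.0068, 0.109]
tcp_rot: [[-0.986, -0.168, 0.0], [-0.168, 0.986, 0.0], [-0.0, 0.0, -1.0]]
ft_force: [0.4, -0.9, -1.1]
finger_gap: 0.0076
grasp_force: 58.7
```

Request:
step_arm:
  commands:
    - [-1,8,1.4,0,0,0,0]
    - [-1,8,1.3,0,0,0,0]
    - [-1,6,1,0,0,0,0]
    - [-1,0,0,0,0,0,0]

```text
time: 13.92
tool_pos: [0.503, -0.0028, 0.1091]
tcp_rot: [[-0.986, -0.169, 0.0], [-0.169, 0.986, 0.0], [-0.0, 0.0, -1.0]]
ft_force: [-0.4, 0.5, -0.4]
finger_gap: 0.0083
grasp_force: 58.7
```

Request:
step_arm:
  commands:
    - [-1,6,1,0,0,0,0]
    - [-1,8,1.4,0,0,0,0]
    - [-1,8,1.4,0,0,0,0]
    - [-1,6,1,0,0,0,0]
    - [-1,0,0,0,0,0,0]

```text
time: 14.55
tool_pos: [0.5308, 0.0019, 0.1092]
tcp_rot: [[-0.986, -0.169, 0.0], [-0.169, 0.986, 0.0], [-0.0, 0.0, -1.0]]
ft_force: [-0.4, -0.0, -0.9]
finger_gap: 0.0076
grasp_force: 58.7
```

Request:
step_arm:
  commands:
    - [-1,1,0.2,7,0,0,0]
    - [-1,1,0.2,8,0,0,0]
    - [-1,1,0.2,8,0,0,0]
    - [-1,2,0.2,8,0,0,0]
    - [-1,2,0.4,8,0,0,0]
    - [-1,3,0.5,7,0,0,0]
    - [-1,3,0.5,6,0,0,0]
    - [-1,3,0.5,6,0,0,0]
    - [-1,3,0.5,6,0,0,0]
    - [-1,3,0.5,6,0,0,0]
    - [-1,0,0,5,0,0,0]
    - [-1,0,0,0,0,0,0]

```text
time: 16.05
tool_pos: [0.5523, 0.0055, 0.1846]
tcp_rot: [[-0.986, -0.169, 0.0], [-0.169, 0.986, -0.0], [-0.0, -0.0, -1.0]]
ft_force: [0.1, 0.3, -1.0]
finger_gap: 0.0077
grasp_force: 58.6
```

```bash
python3 - <<'E'
from h import *
a=crop("top",275,70,140,150,4);b=crop("scene",290,180,100,200,2.4)
im=np.zeros((600,800,3),np.uint8);im[:,:560]=a;im[:480,560:]=b
cv2.imwrite("pics/c6.png",im)
E
```

```text
(no output)
```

View pics/c6.png

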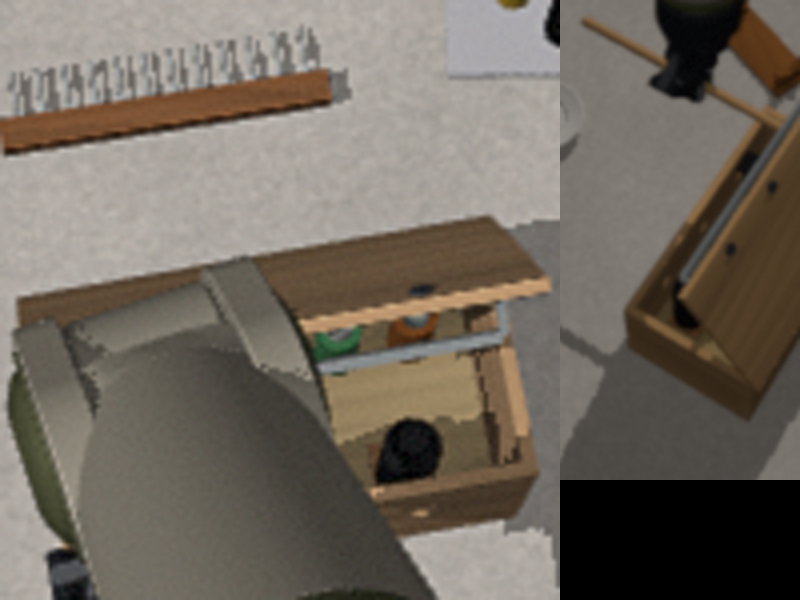

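The lid is raised to about 1 rad on the dowel, and the bottles inside are visible. Next I'll push it back past upright.

Request:
step_arm:
  commands:
    - [-1,7,1.2,0,0,0,0]
    - [-1,8,1.4,0,0,0,0]
    - [-1,8,1.3,0,0,0,0]
    - [-1,8,1.4,0,0,0,0]
    - [-1,8,1.3,0,0,0,0]
    - [-1,8,1.4,0,0,0,0]
    - [-1,8,1.4,0,0,0,0]
    - [-1,8,1.3,0,0,0,0]
    - [-1,7,1.2,0,0,0,0]
    - [-1,6,1,0,0,0,0]
    - [-1,6,1,0,0,0,0]
    - [-1,6,1,0,0,0,0]

```text
time: 17.65
tool_pos: [0.6408, 0.0204, 0.1843]
tcp_rot: [[-0.986, -0.169, 0.0], [-0.169, 0.986, -0.0], [-0.0, -0.0, -1.0]]
ft_force: [-0.4, -0.7, -0.7]
finger_gap: 0.0081
grasp_force: 58.7
```

Request:
step_arm:
  commands:
    - [-1,5,0.8,0,0,0,0]
    - [-1,4,0.7,0,0,0,0]
    - [-1,0,0,0,0,0,0]
    - [-1,0,0,0,0,0,0]

```text
time: 18.15
tool_pos: [0.6493, 0.0218, 0.1843]
tcp_rot: [[-0.986, -0.169, 0.0], [-0.169, 0.986, -0.0], [0.0, -0.0, -1.0]]
ft_force: [-0.3, 0.0, -0.0]
finger_gap: 0.008
grasp_force: 58.7
```

```bash
python3 - <<'E'
from h import *
a=crop("top",275,50,140,150,4);b=crop("scene",290,180,100,200,2.4)
im=np.zeros((600,800,3),np.uint8);im[:,:560]=a;im[:480,560:]=b
cv2.imwrite("pics/c7.png",im)
E
```

```text
(no output)
```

View pics/c7.png

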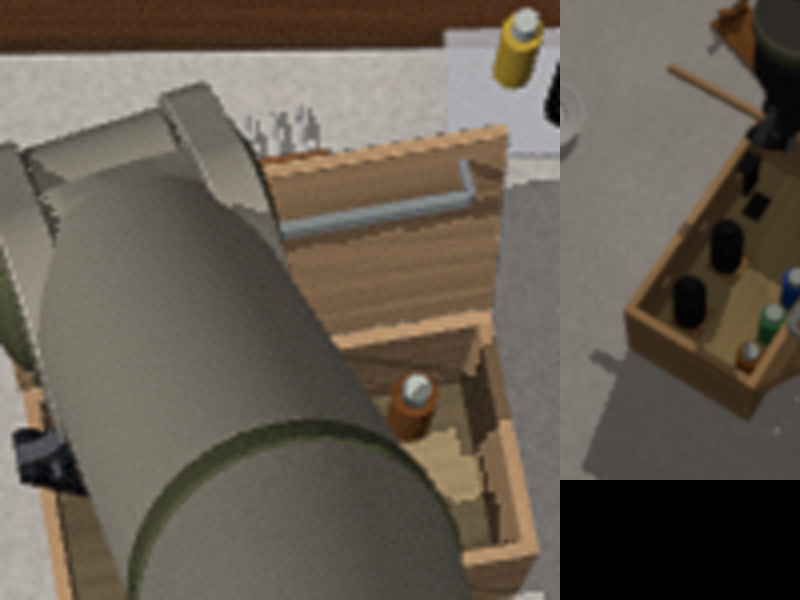

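The lid stands fully back past upright. I'll retract and return to above the rest.

Request:
step_arm:
  commands:
    - [-1,-18,-3,0,0,0,0]
    - [-1,-30,-5,0,0,0,0]
    - [-1,-40,-7,0,0,0,0]
    - [-1,-40,-7,0,0,0,0]
    - [-1,-20,-3,0,0,0,0]
    - [-1,2,48,0,0,0,-1.2]
    - [-1,2,48,0,0,0,-1.2]
    - [-1,2,48,0,0,0,-1.2]
    - [-1,2,48,0,0,0,-1.2]
    - [-1,2,48,0,0,0,-1.2]
    - [-1,2,48,0,0,0,-1.2]
    - [-1,2,48,0,0,0,-1.2]

```text
time: 19.75
tool_pos: [0.5153, 0.3344, 0.1845]
tcp_rot: [[-1.0, -0.022, 0.0], [-0.022, 1.0, 0.0], [-0.0, 0.0, -1.0]]
ft_force: [0.5, 0.1, 0.3]
finger_gap: 0.0075
grasp_force: 58.7
```

Request:
step_arm:
  commands:
    - [-1,0,0,-40,0,0,0]
    - [-1,0,0,-40,0,0,0]
    - [-1,0,0,0,0,0,0]
    - [-1,0,0,0,0,0,0]
    - [-1,0,0,0,0,0,0]

```text
time: 20.38
tool_pos: [0.5162, 0.3332, 0.1061]
tcp_rot: [[-1.0, -0.022, 0.002], [-0.022, 1.0, 0.002], [-0.002, 0.002, -1.0]]
ft_force: [0.3, -0.2, -0.4]
finger_gap: 0.008
grasp_force: 58.7
```

Request:
step_arm:
  commands:
    - [-1,0,0.6,-30,0,0,0]
    - [-1,0,0,-25,0,0,0]
    - [-1,0,0,-10,0,0,0]
    - [-1,0,0,-6,0,0,0]
    - [-1,0,0,-5,0,0,0]
    - [-1,0,0,-3,0,0,0]
    - [-1,0,0,0,0,0,0]
    - [-1,0,0,0,0,0,0]

```text
time: 21.38
tool_pos: [0.5157, 0.3341, 0.0258]
tcp_rot: [[-1.0, -0.023, 0.001], [-0.023, 1.0, 0.001], [-0.001, 0.001, -1.0]]
ft_force: [-0.5, 2.4, 2.5]
finger_gap: 0.0078
grasp_force: 59.1
```

Request:
step_arm:
  commands:
    - [-0.5,0,0,0,0,0,0]
    - [-0.2,0,0,0,0,0,0]
    - [0.2,0,0,0,0,0,0]
    - [0.5,0,0,0,0,0,0]
    - [0.5,0,0,0,0,0,0]
    - [0.5,0,0,10,0,0,0]
    - [0.5,0,0,30,0,0,0]
    - [0.5,0,0,40,0,0,0]
    - [0.5,0,0,60,0,0,0]
    - [0.5,-60,0,40,0,0,0]
    - [0.5,-60,60,0,0,0,0]
    - [0.5,-60,60,0,0,0,0]

```text
time: 22.88
tool_pos: [0.3742, 0.4225, 0.2017]
tcp_rot: [[-1.0, -0.021, 0.002], [-0.021, 1.0, 0.002], [-0.002, 0.002, -1.0]]
ft_force: [0.2, 1.8, -1.0]
finger_gap: 0.0643
grasp_force: 0.0
```

Request:
step_arm:
  commands:
    - [0.5,-40,60,0,0,0,0]
    - [0.5,0,60,0,0,0,0]
    - [0.5,0,0,0,0,0,0]
    - [0.5,0,0,0,0,0,0]

```text
time: 23.38
tool_pos: [0.3402, 0.5332, 0.2001]
tcp_rot: [[-1.0, -0.023, 0.0], [-0.023, 1.0, -0.001], [-0.0, -0.001, -1.0]]
ft_force: [0.9, -0.1, 0.8]
finger_gap: 0.0642
grasp_force: 0.0
```

```bash
python3 - <<'E'
from h import *
a=crop("top",90,50,400,280,2);cv2.imwrite("pics/c8.png",a)
E
```

```text
(no output)
```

View pics/c8.png

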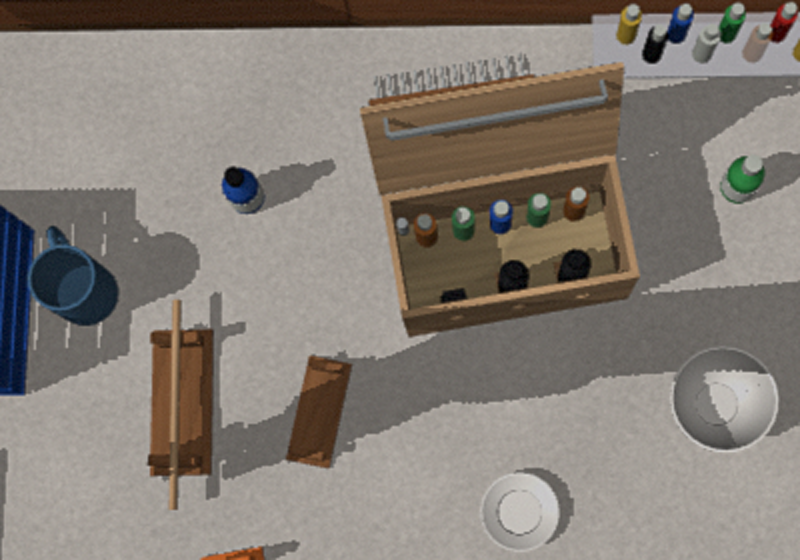

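The lid stands open, leaning back. The dowel lies in the cradles, from (176,300) to (173,508), as at the start, and the bowl, pots, mug and saucer look where they were.

```bash
python3 -c "
from h import *
print(ticket.sign_off())"
```

```text
the job is handed in; nothing more can be done
None
```

The catch was behind the left hole: I pushed it in, swung the lid back past upright where it stays open, laid the dowel back in its rest, and handed the job in at about 23 s; the middle bottle was felt only lightly (about 7 N, no give), and nothing else appears to have moved.

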